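# Fit two splined cogs on the leaning arbor of a display movement

## Task

Fit the two cogs on the leaning splined arbor of the stand, collars up: first the large brass one fully home against the flange, then the small steel one fully home on top of the large one's collar, each turned so that its red mark lines up with the red master spline and it slides on. Do not force or drop them on the arbor, let go of both at the end, and leave the glass dome, press, blower and cushion where they stand.

Things in the scene. Friction and masses are not known exactly. Their poses are not given: they have to be found in the camera images.
- hub_seat (a point): Where the cogs go: centre of the upper face of the aluminium flange (60 mm across, 8 mm thick) at the foot of the splined arbor. z points up along the arbor and leans 25 deg from vertical; x points from the axis through the wide red master spline (a red dash on the flange marks it too).
- spline_top (a point): On the arbor's axis, 54 mm above the flange, same axes as hub_seat. Three splines reach 14 mm from the axis, from the flange up to here (the last 4 mm a lead-in, 2 mm narrower): the red master, 10 mm wide, at +x; two of 5 mm at +120 and -120 deg about z. The steel core is 18 mm thick up to 58 mm above the flange.
- arbor_tip (a point): Tip of the arbor, 70 mm above the flange, same axes; the top 12 mm is a cone from 18 to 11 mm diameter. On the cone and core above the splines a cog can turn freely. The arbor turns on its axis against a drag of 0.25 N m, at most 1.6 rad either way from its middle, without spring or detent; its angle differs at each start.
- stand: Fixed grey stand; base plate 14 mm thick, from x -65 to +85 mm and y +-65 mm in its frame; origin on its underside, z up. The arbor leans towards the stand's -x, roughly towards the robot; the flange centre lies at (-20, 0, 120) mm in this frame. Two red thumb-screws at the back reach 30 mm high.
- large_cog: Large cog: brass wheel with 5 spokes, 118 mm across its teeth, 8 mm thick, with a round collar of 40 mm outer diameter standing 26 mm above the wheel (whole height 34 mm); 300 g give or take a quarter. Lies flat on the 2 mm mat, collar up. Origin: centre of the underside; z up the collar, x through the wide master slot, marked by red dashes on the collar's top and on the rim.
- large_cog_top (a point): Centre of the top face of the large cog's collar, 34 mm above its origin, same axes. Through bore 20 mm across with three slots reaching 15 mm from the axis: the wide one (12.5 mm) at +x, two of 7.5 mm at +120 and -120 deg. It slides on the arbor in one turning position only, with about 1.2 mm play all round.
- small_cog: Small cog: steel wheel with 4 spokes, 88 mm across its teeth, 8 mm thick, with a round collar of 40 mm outer diameter standing 26 mm above the wheel (whole height 34 mm); 220 g give or take a quarter. Lies flat on the 2 mm mat, collar up. Origin: centre of the underside; z up the collar, x through the wide master slot, marked by red dashes on the collar's top and on the rim.
- small_cog_top (a point): Centre of the top face of the small cog's collar, 34 mm above its origin, same axes. Through bore 20 mm across with three slots reaching 15 mm from the axis: the wide one (12.5 mm) at +x, two of 7.5 mm at +120 and -120 deg. It slides on the arbor in one turning position only, with about 1.2 mm play all round.
- dome: Bystander: glass dome over a brass movement, 92 mm diameter, 108 mm tall with its knob; origin under its centre.
- press: Bystander: black hand-setting press, round foot 104 mm diameter, head and column up to 189 mm tall, four coloured pushers; origin under the foot's centre.
- blower: Bystander: blue blower bulb standing on its end, 58 mm diameter, 100 mm tall; origin under its centre.
- cushion: Bystander: round aluminium watch cushion with a watch head on it, 72 mm diameter, 31 mm tall; origin under its centre.
Not all that is in view belongs to the job. Of the things that look like the large_cog, the larger one is meant.

How it is judged (in metres and radians):
On the way, in this order (a step that is already met when the one before it is completed fails the run):
1. the large cog is fully home against the flange while the small one is not on the arbor (x of large_cog in the frame of hub_seat between -0.004 and 0.004 m and y of large_cog in the frame of hub_seat between -0.004 and 0.004 m and z of large_cog in the frame of hub_seat between -0.003 and 0.003 m and x of large_cog_top in the frame of hub_seat between -0.004 and 0.004 m and y of large_cog_top in the frame of hub_seat between -0.004 and 0.004 m and z of large_cog_top in the frame of hub_seat between 0.031 and 0.037 m and angle between the x axis of large_cog and the x axis of hub_seat, either way round below 0.2 rad and distance between small_cog and hub_seat above 0.1 m), for 0.2 s.
2. the small cog is fully home on the large one's collar (x of large_cog in the frame of hub_seat between -0.004 and 0.004 m and y of large_cog in the frame of hub_seat between -0.004 and 0.004 m and z of large_cog in the frame of hub_seat between -0.003 and 0.003 m and x of large_cog_top in the frame of hub_seat between -0.004 and 0.004 m and y of large_cog_top in the frame of hub_seat between -0.004 and 0.004 m and z of large_cog_top in the frame of hub_seat between 0.031 and 0.037 m and angle between the x axis of each of large_cog, small_cog and the x axis of hub_seat, either way round below 0.2 rad and x of small_cog in the frame of hub_seat between -0.004 and 0.004 m and y of small_cog in the frame of hub_seat between -0.004 and 0.004 m and z of small_cog in the frame of hub_seat between 0.031 and 0.037 m and x of small_cog_top in the frame of hub_seat between -0.004 and 0.004 m and y of small_cog_top in the frame of hub_seat between -0.004 and 0.004 m and z of small_cog_top in the frame of hub_seat between 0.065 and 0.071 m), for 0.2 s.
At the end, for the whole second after the job is handed in: Both cogs on the arbor, collar up, released and at rest: the large one's underside within 3 mm of the flange and the small one's within 3 mm of 34 mm above it, both ends of each collar centred within 4 mm, master slot within 0.2 rad of the master spline; bystanders not shifted (all of step 2 and contact force between the fingers and large_cog below 0.2 N and linear speed of each of large_cog, small_cog below 0.02 m/s and angular speed of each of large_cog, small_cog below 0.2 rad/s and contact force between the fingers and small_cog below 0.2 N); the robot touches nothing.
It fails at once if the dome, press, blower or cushion is shifted more than 15 mm or tipped (distance of any of dome, press, blower, cushion from where it was at the start of the episode above 0.015 m or angle between any of dome, press, blower, cushion's own z axis and vertical above 0.25 rad).
It fails at once if a cog is dropped on the arbor (faster than 0.5 m/s within 100 mm of the flange) ((distance between large_cog and hub_seat below 0.1 m and linear speed of large_cog above 0.5 m/s) or (distance between small_cog and hub_seat below 0.1 m and linear speed of small_cog above 0.5 m/s)).
It fails at once if a cog is forced on the arbor (over 60 N between it and the stand or arbor) (contact force between any of large_cog, small_cog and stand above 60 N).
It also fails if it takes over 64 s, if anything falls off the work surface, if the arm or the gripper's body presses on something with over 40 N, if the wrist force passes 120 N, or if a joint passes its speed limit or range.

## Robot

A 6-joint arm with a two-finger parallel gripper is mounted at the origin on the work surface. World frame = base frame: x ahead of the robot, y to its left, z up, the work surface at z = 0. Lengths are in m, angles in degrees, forces in N, time in s.
With the tool pointing down it reaches from about 0.25 to 0.725 m from the base axis. Payload 9.7 kg.
Tool frame: the origin (TCP) lies between the finger pads; the fingertips stand 19 mm ahead of it and the grasp point (between the pads) is the TCP; z points along the fingers, y is the line along which they close (so a half turn about z gives the same grasp; the last joint's range is limited). The gripper opens to 85 mm and grips with 20 to 120 N. Pads are 22 mm wide; open, the fingers measure 114 mm over their backs; the gripper's body (76 mm by 85 mm) begins 54 mm behind the grasp point. The pads swing forward as they close: fully open they stand 13 mm farther back than shut.
Start: joints at [66.177, 4.979, 10.078, 95.1, 0, 90], TCP at [0.222, 0.503, 0.25] pointing down, gripper open.
Joint ranges: [-179.16, 179.16], [-48.56, 103.87], [-65.8, 70.77], [-126.05, 130.52], [-82.76, 87.17], [-180, 180]. Speed limits (degrees/s): [127.2, 127.2, 147.25, 180, 180, 180].

## Interface

Orientations are given as [roll, pitch, yaw] about the fixed x, y, z axes, in that order (R = Rz(yaw) Ry(pitch) Rx(roll)).
In Python, from workcell import telemetry, camera, calibration, workorder gives the robot as it stands.
- The arm moves only by the tool play_rows, never from a script. Its argument "increments" is a list of rows, each a list of 3 entries, a list of its own where there are three numbers: the shift along the tool's x, y, z in mm, then the turn, a rotation vector about the tool's x, y, z in degrees, then the closure, from 0 (fully open) to 1 (shut). In form: [[[x, y, z], [ax, ay, az], jaw], ...]. A call has 1 to 20 rows; each row is the pose to reach, as a shift and turn from the pose commanded when the call began, along the tool's axes at that moment; what a row does not reach only later rows make up. A row lasts 1/10 s, in which the tool goes at most 50 mm and 8.59 degrees, less where a joint would pass 70% of its speed; a pose out of reach is approached as far as the arm can. A call with a gripper value outside its range is refused whole. The fingers move at their own pace and stop on an object; "grip_force" is the grip in N (left out, the last holds). Time passes only in rows, so rows that repeat a pose let the fingers close. It gives the time, the measured TCP pose, the force, the opening and the grip force at its end, in the units of the state.
- telemetry.get_obs(): the state, without advancing time (a new reading comes with each control period).
- camera(name): name is "scene" or "top" or "wrist"; returns (picture, depth): 384x512x3 uint8, red, green, blue; 384x512 float32, m along the optical axis (not along the pixel's ray), 0 where there is no reading.
- calibration(name): a dict with "vertical_fov" (degrees; the focal length in pixels is half the picture's height over the tangent of half this angle, whatever the lens; pixels are square), "cx", "cy" (the principal point, pixels), "rvec" (rotation vector, rad) and "tvec" (3), from world to camera coordinates, as OpenCV has them; the wrist camera has in their place "hand_eye" (4x4, takes a point from camera to tool coordinates, whose origin is the TCP and whose axes are the flange's). Camera axes: x right, y down, z forward; pixel columns grow to the right and rows downward; lengths in m; the calibration is good to about 2 mm. A picture is of the moment at which its call begins: read the wrist's pose just before it. calibration takes no time and is no camera call.
- workorder.job_done(): hands the job in; it is judged then, once.
The state is a dict: "time": time; "q": joint angles; "qd": joint speeds; "joint_efforts": joint torques, N m; "ee_pos": TCP position; "tcp_rot": TCP orientation; "wrist_force": force on the tool from outside, world axes, zero at the start; "torque": the same for the moment, N m; "opening": finger opening in m; "grasp_force": force on a finger pad.
Only numpy, scipy, OpenCV 4.12 (cv2) and the standard library are available. Lean on these libraries where they do the work, as an engineer would, in place of code of your own. Each camera call takes 0.05 s, during which the arm holds its last target. There are 200 camera calls.

## Working session

There is one attempt and no reset: what is moved stays moved. The work goes in short steps, Python scripts to look and compute and a tool call to move; the robot and the scene stay as the last step left them, time stands still between calls to the robot, and variables do not carry over. Pictures are saved under pics/ and viewed, at most 10 in all, crops included, and the job is handed in when it is done.

Besides the shell and the picture viewer there is one more tool, called after "Call:" by a JSON object that holds its "name" and its "arguments". play_rows: Moves the arm, as the interface text tells. Its arguments: {"type":"object","properties":{"increments":{"type":"array"},"grip_force":{"type":"number"}},"required":["increments"]}

```bash
mkdir -p pics; cat > h.py <<'E'
import numpy as np, cv2
from scipy.spatial.transform import Rotation as R
from workcell import telemetry, camera, calibration, workorder
def pose():
    o=telemetry.get_obs(); return np.array(o['ee_pos']), R.from_euler('xyz',o['tcp_rot'],degrees=True).as_matrix()
def cam(name):
    """returns K-params and world pose of camera (Rwc, pos)"""
    c=calibration(name); f=192/np.tan(np.radians(c['vertical_fov'])/2)
    if name=='wrist':
        p,M=pose(); H=np.array(c['hand_eye']); return f,c['cx'],c['cy'],M@H[:3,:3],M@H[:3,3]+p
    Rw=cv2.Rodrigues(np.array(c['rvec'],float))[0]; return f,c['cx'],c['cy'],Rw.T,-Rw.T@np.array(c['tvec'])
def shot(name):
    C=cam(name); im,d=camera(name); np.savez('pics/last_%s.npz'%name,im=im,d=d,f=C[0],cx=C[1],cy=C[2],R=C[3],p=C[4]); return im,d,C
def load(name):
    z=np.load('pics/last_%s.npz'%name); return z['im'],z['d'],(float(z['f']),float(z['cx']),float(z['cy']),z['R'],z['p'])
def ray(C,u,v): return C[3]@np.array([(u-C[1])/C[0],(v-C[2])/C[0],1.])
def onz(C,u,v,z):
    r=ray(C,u,v); return C[4]+r*(z-C[4][2])/r[2]
def cloud(d,C):
    v,u=np.mgrid[:384,:512]; P=np.stack([(u-C[1])/C[0]*d,(v-C[2])/C[0]*d,d],-1); return P@C[3].T+C[4]
def proj(C,P):
    q=(np.atleast_2d(P)-C[4])@C[3]; return np.c_[q[:,0]/q[:,2]*C[0]+C[1],q[:,1]/q[:,2]*C[0]+C[2]]
def save(im,fn,s=1): cv2.imwrite('pics/'+fn,cv2.resize(im[...,::-1],None,fx=s,fy=s,interpolation=cv2.INTER_CUBIC))
E
python3 - <<'E'
from h import *
ims=[]
for n in('top','scene'):
    im,d,C=shot(n); ims.append(im); print(n,C[0],C[4],calibration(n)['tvec'],C[3][:,2]); 
save(ims[0],'top.png',1.5);save(ims[1],'scene.png',1.5)
o=telemetry.get_obs();print(o)
print(calibration('wrist'))
E
```

```text
top 395.70470024899555 [0.36705312 0.04936607 1.23029309] [0.02983203 0.47209625 1.19457996] [ 0.08665178 -0.0192015  -0.9960536 ]
scene 475.7690590895439 [ 0.89535079 -0.63354578  1.43783424] [-0.40569217 -0.11614364  1.75850082] [-0.28508396  0.43897094 -0.85207491]
{'time': 0.1, 'q': array([ 6.61769745e+01,  5.00715711e+00,  1.00392659e+01,  9.50995056e+01,
       -8.90170889e-04,  9.00023081e+01]), 'qd': array([ 0.04623854, -0.10310086,  0.18951788, -0.02107039, -0.08922808,
        0.08267442]), 'joint_efforts': array([-2.10813610e-04, -5.21563447e+01,  4.65654874e+01,  1.59267685e-02,
       -3.86334386e-05, -2.71504854e-05]), 'ee_pos': array([0.22208227, 0.50297013, 0.24966398]), 'tcp_rot': array([-1.79932603e+02,  8.92885268e-04,  1.56174667e+02]), 'wrist_force': array([-0.27055892,  0.43902217,  0.1442138 ]), 'torque': array([ 0.0088707 , -0.02179689, -0.0375551 ]), 'grasp_force': 0.0, 'opening': 0.08561131727023101}
{'vertical_fov': 70.77225201320103, 'cx': 256.7202953509977, 'cy': 193.984442192985, 'hand_eye': array([[ 8.80460340e-04, -9.61681160e-01, -2.74168875e-01,
         6.98570624e-02],
       [ 9.99999604e-01,  8.83101474e-04,  1.13790968e-04,
         1.45940348e-03],
       [ 1.32688308e-04, -2.74168867e-01,  9.61681556e-01,
        -1.23029645e-01],
       [ 0.00000000e+00,  0.00000000e+00,  0.00000000e+00,
         1.00000000e+00]])}
```

View pics/top.png

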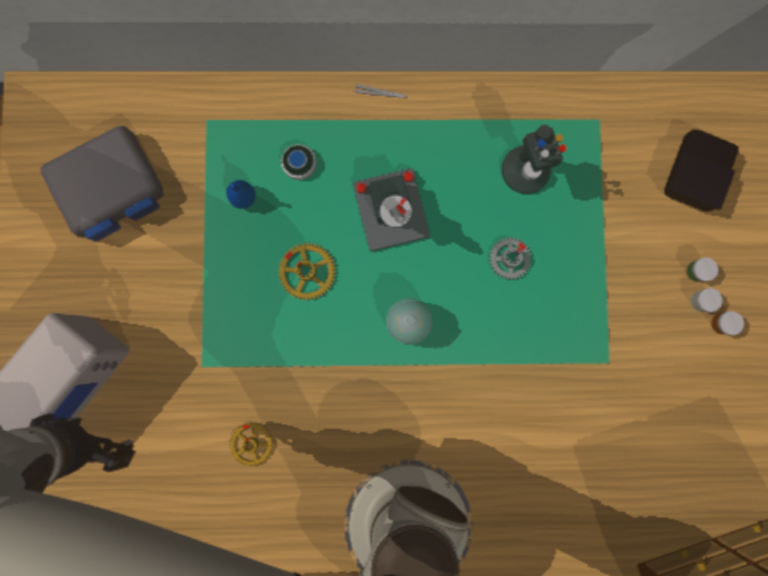

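View pics/scene.png

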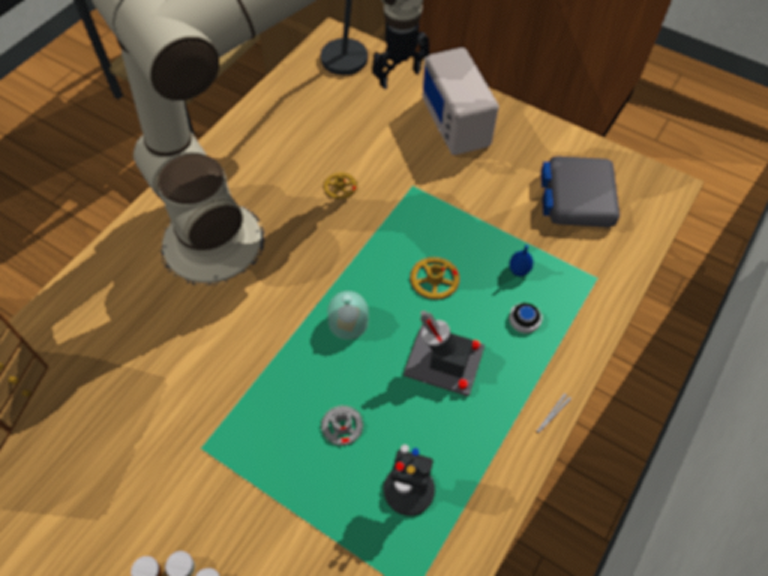

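Top view (1.5x): brass wheels at (307,271) on the mat and (250,443) off the mat. The one on the mat is visibly larger, so it is the large_cog and the other is a decoy. The steel cog is at (511,258), the stand at (392,210), the dome at (408,321), the press at (527,165), the blower at (240,193) and the cushion at (298,161). I'll measure coarsely and confirm with a crop.

```bash
cat > m1.py <<'E'
from h import *
im,d,C=load('top'); P=cloud(d,C)
hsv=cv2.cvtColor(im,cv2.COLOR_RGB2HSV)
red=((hsv[...,0]<6)|(hsv[...,0]>174))&(hsv[...,1]>140)&(hsv[...,2]>90)
brass=(abs(hsv[...,0].astype(int)-22)<7)&(hsv[...,1]>150)&(hsv[...,2]>90)
gr=(hsv[...,1]<60)&(hsv[...,2]>60)
for nm,u,v,m,r in(('large',307,271,brass,30),('decoy',250,443,brass,22),('small',511,258,gr,24)):
    u/=1.5;v/=1.5; vv,uu=np.nonzero(m); k=np.hypot(uu-u,vv-v)<r*.8; h=cv2.convexHull(np.c_[uu,vv][k].astype(np.int32))
    (a,b),rad=cv2.minEnclosingCircle(h); ctr=onz(C,a,b,.010 if nm!='decoy' else .008)
    vv,uu=np.nonzero(red); k=np.hypot(uu-u,vv-v)<r*.9; 
    rr=onz(C,uu[k].mean(),vv[k].mean(),.01); e=rr-ctr
    print(nm,(a,b),'diam',2*rad/C[0]*1.24,ctr.round(4),'red',rr.round(4),'dir',np.degrees(np.arctan2(e[1],e[0])).round(1))
for nm,u,v in(('dome',408,321),('press',527,165),('blower',240,193),('cushion',298,161),('flange',396,212)):
    print(nm,P[int(v/1.5),int(u/1.5)].round(3))
# arbor points: high things near the stand
for n in('top','scene'):
    im,d,C=load(n); P=cloud(d,C); f=P[(d>0)].reshape(-1,3)
    c=np.array([0.46,0.03]) if 0 else P[141,264][:2] if n=='top' else c0
    c0=c
    k=(np.hypot(*(f[:,:2]-c).T)<.09)&(f[:,2]>.1)&(f[:,2]<.22); print(n,k.sum(),f[k].mean(0).round(3),f[k][np.argmax(f[k][:,2])].round(3))
    s=(np.hypot(*(f[:,:2]-c).T)<.14)&(abs(f[:,2]-.014)<.005); 
    print(cv2.minAreaRect(f[s][:,:2].astype(np.float32)))
im,d,C=load('top'); a=cv2.resize(im[150:320,140:380],None,fx=3.2,fy=3.2,interpolation=cv2.INTER_CUBIC); save(a,'crop.png')
E
python3 m1.py
```

```text
large (204.23043823242188, 180.50869750976562) diam 0.11247218036140257 [0.5145 0.2049 0.01  ] red [0.5475 0.2429 0.01  ] dir 48.9
decoy (167.16787719726562, 295.7635498046875) diam 0.09296993025053507 [0.1651 0.3155 0.008 ] red [0.2005 0.3265 0.01  ] dir 17.3
small (339.8087158203125, 171.9698028564453) diam 0.086107623767385 [ 0.5385 -0.2172  0.01  ] red [ 0.5623 -0.2404  0.01  ] dir -44.3
dome [0.406 0.    0.105]
press [ 0.724 -0.247  0.052]
blower [0.665 0.329 0.07 ]
cushion [0.742 0.223 0.029]
flange [0.604 0.023 0.164]
top 360 [0.614 0.023 0.133] [0.59  0.015 0.19 ]
((0.6467800140380859, 0.015254437923431396), (0.1509951800107956, 0.15697699785232544), 13.610235214233398)
scene 379 [0.618 0.019 0.135] [0.59  0.014 0.19 ]
((0.6070751547813416, 0.02102971076965332), (0.2682340145111084, 0.2593783140182495), 80.8067398071289)
```

View pics/crop.png

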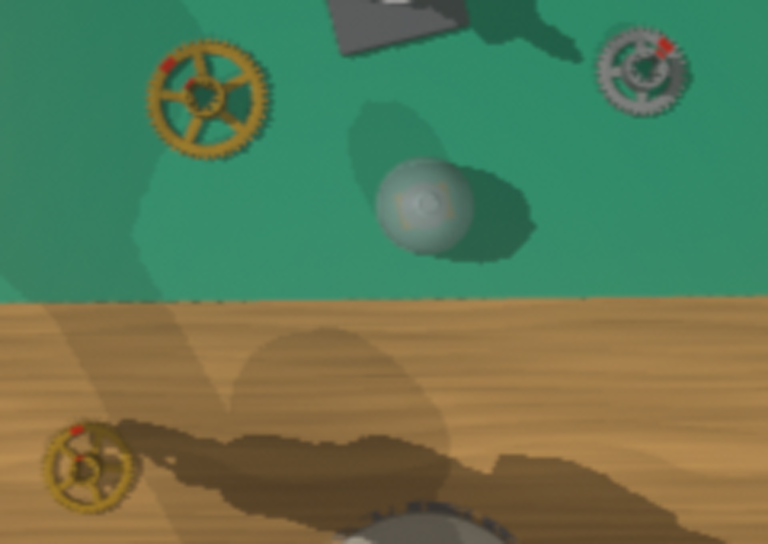

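The crop confirms it: the large cog at crop (208,98) is 112 mm across with 5 spokes, on the mat. The wheel at (87,465) is about 93 mm and is the decoy. Next I'll view the arbor along its axis with the wrist camera.

```bash
cat >> h.py <<'E'
def axis(yaw,lean=25): 
    y=np.radians(yaw);l=np.radians(lean); return np.array([-np.sin(l)*np.cos(y),-np.sin(l)*np.sin(y),np.cos(l)])
def tool(psi,a=(0,0,1)):
    a=np.array(a,float); v=np.cross([0,0,1],a); s=np.linalg.norm(v)
    T=R.from_rotvec(v/s*np.arctan2(s,a[2])).as_matrix() if s>1e-9 else np.eye(3)
    return T@R.from_euler('z',psi,degrees=True).as_matrix()@np.diag([1,-1,-1.])
def plan(p1,R1,p0=None,R0=None):
    if p0 is None: p0,R0=pose()
    print('shift mm',(R0.T@(np.array(p1)-p0)*1000).round(1).tolist(),'rot',np.degrees(R.from_matrix(R0.T@R1).as_rotvec()).round(2).tolist())
E
python3 - <<'E'
from h import *
a=axis(13.6); hub=np.array([.612,.015,.12])
plan(hub+.16*a,tool(100,a))
E
```

```text
shift mm [-500.1, -330.0, -14.9] rot [-23.74, -10.75, 55.26]
```

Call:
{"name": "play_rows", "arguments": {"increments": [[[-500,-330,-15],[-23.7,-10.8,55.3],0],[[-500,-330,-15],[-23.7,-10.8,55.3],0],[[-500,-330,-15],[-23.7,-10.8,55.3],0],[[-500,-330,-15],[-23.7,-10.8,55.3],0],[[-500,-330,-15],[-23.7,-10.8,55.3],0],[[-500,-330,-15],[-23.7,-10.8,55.3],0],[[-500,-330,-15],[-23.7,-10.8,55.3],0],[[-500,-330,-15],[-23.7,-10.8,55.3],0],[[-500,-330,-15],[-23.7,-10.8,55.3],0],[[-500,-330,-15],[-23.7,-10.8,55.3],0],[[-500,-330,-15],[-23.7,-10.8,55.3],0],[[-500,-330,-15],[-23.7,-10.8,55.3],0],[[-500,-330,-15],[-23.7,-10.8,55.3],0],[[-500,-330,-15],[-23.7,-10.8,55.3],0],[[-500,-330,-15],[-23.7,-10.8,55.3],0],[[-500,-330,-15],[-23.7,-10.8,55.3],0],[[-500,-330,-15],[-23.7,-10.8,55.3],0]]}}

```text
time: 1.8
ee_pos: [0.5459, 0.0006, 0.2657]
tcp_rot: [155.0, -1.5, 100.4]
wrist_force: [0.3, -0.1, 0.4]
opening: 0.0855
grasp_force: 0.0
```

```bash
python3 - <<'E'
from h import *
im,d,C=shot('wrist'); save(im,'w1.png',1.5); print(pose(),telemetry.get_obs()['q'].round(1))
P=cloud(d,C); print(C[4])
f=P[d>0]; k=(f[:,2]>.16)&(f[:,2]<.21)&(f[:,0]>.5); print(k.sum(),f[k].mean(0))
E
```

```text
(array([5.45942988e-01, 3.98224581e-04, 2.65622910e-01]), array([[-0.1803705 ,  0.89332528,  0.41162657],
       [ 0.98324204,  0.1524874 ,  0.0999134 ],
       [ 0.0264873 ,  0.42274998, -0.90585919]])) [ -3.4 -18.8 -13.9  70.9   7.1  78. ]
[0.48256292 0.05786474 0.3788768 ]
556 [0.64276538 0.00131117 0.17530801]
```

View pics/w1.png

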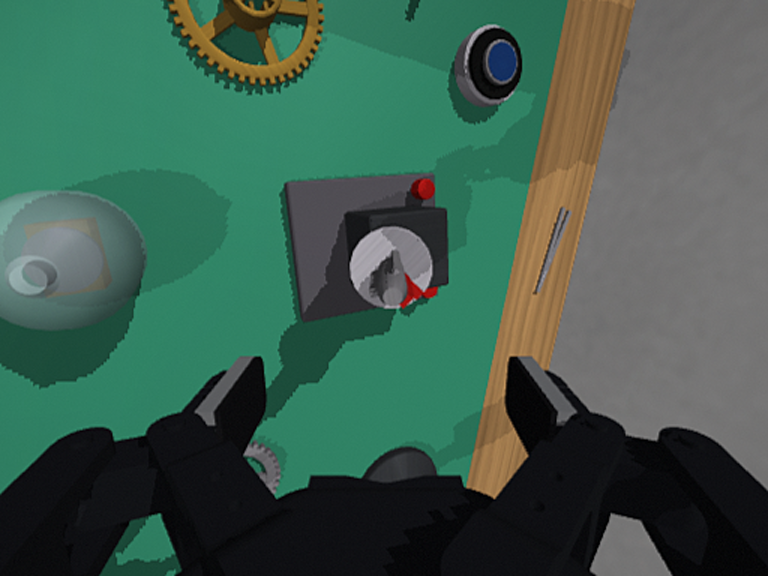

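The wrist view (1.5x) shows the flange disc at (391,267), the arbor tip at (392,297), the red flange dash at (431,292) and the master spline at (412,292). I'll fit the axis and angle.

```bash
cat > hub.py <<'E'
from h import *
im,d,C=load('wrist'); P=cloud(d,C); hsv=cv2.cvtColor(im,cv2.COLOR_RGB2HSV)
v,u=np.mgrid[:384,:512]
near=(np.hypot(u-261,v-178)<32)&(d>0)
g=near&(hsv[...,1]<50)&(hsv[...,2]>75)
# plane fit of flange (robust)
pts=P[g]; z=pts; best=None
rng=np.random.default_rng(0)
for _ in range(400):
    a,b,c=z[rng.choice(len(z),3,0)]; n=np.cross(b-a,c-a); n/=np.linalg.norm(n)+1e-12
    k=abs((z-a)@n)<.0015
    if best is None or k.sum()>best.sum(): best=k
c=z[best].mean(0); n=np.linalg.svd(z[best]-c)[2][2]; n*=np.sign(n[2])
print('inl',best.sum(),len(z),'n',n.round(3),'lean',np.degrees(np.arccos(n[2])).round(1),'yaw',np.degrees(np.arctan2(-n[1],-n[0])).round(1),'c',c.round(4))
fl=near&(abs((P-c)@n)<.003)&(hsv[...,2]>50)
h=cv2.convexHull(np.c_[u[fl],v[fl]].astype(np.int32)).reshape(-1,2)
e=cv2.fitEllipse(h); print('ellipse',e)
def onplane(u,v,c,n): r=ray(C,u,v); return C[4]+r*((c-C[4])@n)/(r@n)
H=np.array([onplane(*q,c,n) for q in h]); 
ex=np.cross(n,[0,1,0]);ex=-ex/np.linalg.norm(ex)*-1; ey=np.cross(n,ex)
q=np.c_[(H-c)@ex,(H-c)@ey]; s=np.linalg.lstsq(np.c_[2*q,np.ones(len(q))],(q**2).sum(1),rcond=None)[0]
hub=c+s[0]*ex+s[1]*ey; print('hub',hub.round(4),'r',np.sqrt(s[2]+s[0]**2+s[1]**2).round(4))
red=((hsv[...,0]<6)|(hsv[...,0]>174))&(hsv[...,1]>130)&(hsv[...,2]>80)&(np.hypot(u-275,v-195)<25)
nn,L,st,ce=cv2.connectedComponentsWithStats(red.astype(np.uint8))
for i in range(1,nn):
    w=P[(L==i)&(d>0)].mean(0); t=(w-hub); print('red',st[i,4],ce[i].round(1),'h',(t@n).round(4),'rho',np.hypot(t@ex,t@ey).round(4),'world ang',np.degrees(np.arctan2(t@ey,t@ex)).round(1))
print('tip px pred',proj(C,hub+.07*n), 'ex',ex)
s25=axis(np.degrees(np.arctan2(-n[1],-n[0])));print('tip pred 25',proj(C,hub+.07*s25))
cv2.imwrite('pics/x.png',im[140:240,220:320])
tp=near&(hsv[...,1]<60)&((P-hub)@n>.064)&((P-hub)@n<.08); print('tip seen',tp.sum(),u[tp].mean(),v[tp].mean(),((P[tp]-hub)@n).max(),P[tp].mean(0).round(4))
save(cv2.resize(im[150:226,225:315],None,fx=8,fy=8,interpolation=cv2.INTER_CUBIC)[:600],'hub_%s.png'%__import__('sys').argv[1])
E
python3 hub.py a
```

```text
inl 1473 1978 n [-0.41  -0.098  0.907] lean 24.9 yaw 13.4 c [0.6126 0.0309 0.1211]
ellipse ((260.1585693359375, 177.61456298828125), (53.9644775390625, 54.96734619140625), 77.33045959472656)
hub [0.6146 0.0246 0.1214] r 0.0296
red 186 [277.2 194.3] h -0.017 rho 0.0313 world ang 142.7
tip px pred [[261.42919492 196.64614117]] ex [-0.91105023  0.         -0.41229537]
tip pred 25 [[261.35423281 196.65033302]]
tip seen 212 261.16037735849056 195.12735849056602 0.07174888766526007 [0.586  0.0188 0.1837]
```

View pics/hub_a.png

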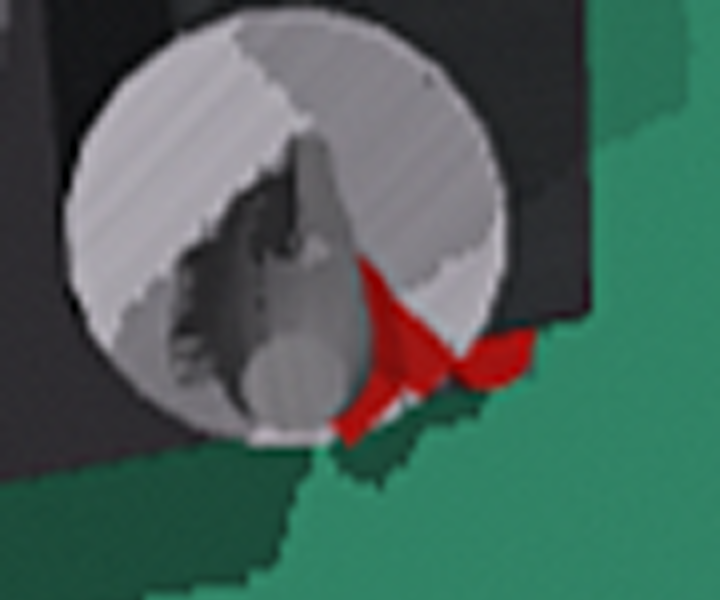

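```bash
cat > pol.py <<'E'
from h import *
im,d,C=load('wrist')
n=axis(13.4); hub=np.array([.6146,.0246,.1214]); ex=np.cross(np.cross(n,[1,0,0]),n); ex/=np.linalg.norm(ex); ey=np.cross(n,ex)
def polar(u,v,h):
    c=hub+h*n; r=ray(C,u,v); t=C[4]+r*((c-C[4])@n)/(r@n)-c; return (np.hypot(t@ex,t@ey)*1000).round(1),np.degrees(np.arctan2(t@ey,t@ex)).round(0)
for x,y in((297,388),(365,262),(455,355),(350,442),(330,428),(412,390),(430,375),(370,350)):
    u=225+(x+.5)/8-.5;v=150+(y+.5)/8-.5
    print((x,y),*[(h,polar(u,v,h/1000)) for h in(0,50,54,70)],P if 0 else d[int(round(v)),int(round(u))].round(3))
P=cloud(d,C)
hsv=cv2.cvtColor(im,cv2.COLOR_RGB2HSV); red=((hsv[...,0]<6)|(hsv[...,0]>174))&(hsv[...,1]>130)&(hsv[...,2]>80)
for h0,h1 in((-.005,.005),(.005,.02),(.02,.035),(.035,.05),(.05,.058)):
    T=P-hub; h=T@n; k=red&(h>h0)&(h<h1)&(np.hypot(T@ex,T@ey)<.035)&(d>0); print(h0,k.sum(),(np.hypot(T@ex,T@ey)[k].mean()*1000).round(1),np.degrees(np.arctan2((T@ey)[k],(T@ex)[k])).round(0)[::4])
E
python3 pol.py
```

```text
(297, 388) (0, (np.float64(22.1), np.float64(-74.0))) (50, (np.float64(7.2), np.float64(-73.0))) (54, (np.float64(6.0), np.float64(-73.0))) (70, (np.float64(1.2), np.float64(-66.0))) 0.223
(365, 262) (0, (np.float64(11.6), np.float64(-10.0))) (50, (np.float64(11.1), np.float64(54.0))) (54, (np.float64(11.6), np.float64(58.0))) (70, (np.float64(14.1), np.float64(71.0))) 0.289
(455, 355) (0, (np.float64(29.1), np.float64(-25.0))) (50, (np.float64(18.7), np.float64(1.0))) (54, (np.float64(18.2), np.float64(5.0))) (70, (np.float64(16.7), np.float64(20.0))) 0.295
(350, 442) (0, (np.float64(31.2), np.float64(-62.0))) (50, (np.float64(15.1), np.float64(-52.0))) (54, (np.float64(13.9), np.float64(-50.0))) (70, (np.float64(9.1), np.float64(-39.0))) 0.442
(330, 428) (0, (np.float64(28.5), np.float64(-66.0))) (50, (np.float64(12.7), np.float64(-58.0))) (54, (np.float64(11.5), np.float64(-56.0))) (70, (np.float64(6.6), np.float64(-45.0))) 0.298
(412, 390) (0, (np.float64(28.4), np.float64(-40.0))) (50, (np.float64(15.6), np.float64(-17.0))) (54, (np.float64(14.7), np.float64(-13.0))) (70, (np.float64(12.2), np.float64(5.0))) 0.296
(430, 375) (0, (np.float64(28.4), np.float64(-34.0))) (50, (np.float64(16.7), np.float64(-8.0))) (54, (np.float64(16.0), np.float64(-5.0))) (70, (np.float64(14.0), np.float64(12.0))) 0.296
(370, 350) (0, (np.float64(20.3), np.float64(-44.0))) (50, (np.float64(9.3), np.float64(-5.0))) (54, (np.float64(8.8), np.float64(1.0))) (70, (np.float64(8.3), np.float64(32.0))) 0.235
-0.005 50 24.3 [ -6. -22. -27. -28. -29. -33. -27. -30. -35. -29. -34. -37. -38.]
0.005 11 12.1 [ -5.  -7. -13.]
0.02 13 12.5 [ -4.  -6. -10. -12.]
0.035 16 12.6 [ -3.  -4. -10. -12.]
0.05 41 11.8 [ -7. -14. -14. -19. -26. -37. -25. -33. -41. -47. -47.]
```

Master direction is about -31° about the axis, from three agreeing cues: the flange dash, the spline's top corner and its side face. Next, the large cog from above.

```bash
python3 - <<'E'
from h import *
n=axis(13.4); T=tool(0,n); ex=np.cross(np.cross(n,[1,0,0]),n); print('T x vs ex deg',np.degrees(np.arctan2(np.dot(np.cross(ex,T[:,0]),n)/np.linalg.norm(ex),T[:,0]@ex/np.linalg.norm(ex))))
plan([.5145,.2049,.19],tool(100))
E
```

```text
T x vs ex deg 1.327690023341655
shift mm [204.7, -28.9, 76.0] rot [25.01, -1.58, 0.06]
```

Call:
{"name": "play_rows", "arguments": {"increments": [[[205,-29,76],[25,-1.6,0],0],[[205,-29,76],[25,-1.6,0],0],[[205,-29,76],[25,-1.6,0],0],[[205,-29,76],[25,-1.6,0],0],[[205,-29,76],[25,-1.6,0],0],[[205,-29,76],[25,-1.6,0],0],[[205,-29,76],[25,-1.6,0],0],[[205,-29,76],[25,-1.6,0],0],[[205,-29,76],[25,-1.6,0],0]]}}

```text
time: 2.75
ee_pos: [0.5153, 0.2031, 0.1907]
tcp_rot: [179.9, 0.0, 99.9]
wrist_force: [-0.8, -1.5, -0.1]
opening: 0.0854
grasp_force: 0.0
```

```bash
cat > cog.py <<'E'
from h import *
import sys
kind=sys.argv[1]; x0,y0=float(sys.argv[2]),float(sys.argv[3])
im,d,C=shot('wrist'); P=cloud(d,C); hsv=cv2.cvtColor(im,cv2.COLOR_RGB2HSV)
red=((hsv[...,0]<8)|(hsv[...,0]>172))&(hsv[...,1]>120)&(hsv[...,2]>60)
notgreen=~((hsv[...,0]>55)&(hsv[...,0]<95)&(hsv[...,1]>70))&(d>0)
rho=np.hypot(P[...,0]-x0,P[...,1]-y0)
R_=.059 if kind=='large' else .044
v,u=np.mgrid[:384,:512]
def circ(m,z):
    h=cv2.convexHull(np.c_[u[m],v[m]].astype(np.int32)).reshape(-1,2)
    H=np.array([onz(C,*q,z)[:2] for q in h]); c,r=cv2.minEnclosingCircle((H*1000).astype(np.float32)); return np.array(c)/1000,r
rim=notgreen&(P[...,2]>.006)&(P[...,2]<.014)&(rho<R_+.012)
col=(P[...,2]>.033)&(P[...,2]<.041)&(rho<.03)&notgreen
print('rim z',np.median(P[...,2][rim]).round(4),'col z',np.median(P[...,2][col]).round(4))
cr=circ(rim,.010); cc=circ(col,.036); print('rim',cr,'collar',cc)
for nm,m,z,c in(('rimred',red&rim&(rho>R_*.6),.010,cr[0]),('colred',red&(rho<.03)&(P[...,2]>.03),.036,cc[0])):
    if m.sum()<4: print(nm,'none'); continue
    w=onz(C,u[m].mean(),v[m].mean(),z)[:2]; e=w-c; print(nm,m.sum(),(np.hypot(*e)*1000).round(1),'ang',np.degrees(np.arctan2(e[1],e[0])).round(1))
save(im,'cog_%s.png'%kind,1.5); print(pose()[0].round(4))
E
python3 cog.py large .5145 .2049
```

```text
rim z 0.009 col z 0.0352
rim (array([0.51489618, 0.20731552]), 58.55148696899414) collar (array([0.51489264, 0.20794452]), 19.980295181274414)
rimred 120 49.7 ang 47.6
colred 45 17.1 ang 45.5
[0.5153 0.2032 0.1906]
```

View pics/cog_large.png

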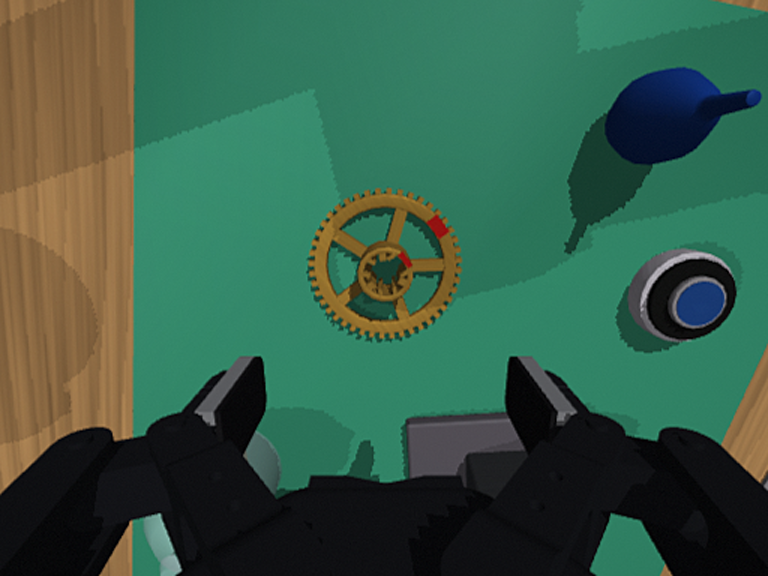

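Cog centre is (0.515, 0.2076), 117 mm across with 5 spokes, and its mark is at 47°. In the picture it sits at (385,263), with the red marks upper right at (405,258) and (438,226).

```bash
python3 - <<'E'
from h import *
plan([.5149,.2076,.033],tool(100))
E
```

```text
shift mm [4.5, 0.2, 157.6] rot [0.07, 0.01, -0.13]
```

Call:
{"name": "play_rows", "arguments": {"increments": [[[4.5,0,50],[0,0,0],0],[[4.5,0,95],[0,0,0],0],[[4.5,0,130],[0,0,0],0],[[4.5,0,150],[0,0,0],0],[[4.5,0,157.5],[0,0,0],0],[[4.5,0,157.5],[0,0,0],0.2],[[4.5,0,157.5],[0,0,0],0.8],[[4.5,0,157.5],[0,0,0],0.8],[[4.5,0,157.5],[0,0,0],0.8],[[4.5,0,157.5],[0,0,0],0.8],[[4.5,0,157.5],[0,0,0],0.8],[[4.5,0,157.5],[0,0,0],0.8]], "grip_force": 70}}

```text
time: 4.0
ee_pos: [0.5153, 0.2088, 0.0342]
tcp_rot: [179.8, -0.0, 99.9]
wrist_force: [0.9, -1.6, 6.2]
opening: 0.0374
grasp_force: 71.3
```

```bash
python3 - <<'E'
from h import *
p,M=pose(); print(p)
n=axis(13.4); hub=np.array([.6146,.0246,.122]); R1=tool(20.7,n)
off=.0315  # TCP height above cog underside
print('lift'); plan([p[0],p[1],.26],M)
for s in(.110,.085,.075):
  plan(hub+(s+off)*n,R1)
E
```

```text
[0.51529639 0.20880731 0.03418956]
lift
shift mm [0.0, 0.6, -225.8] rot [0.0, 0.0, 0.0]
shift mm [-202.2, 6.9, -216.0] rot [-19.65, 18.38, 77.92]
shift mm [-201.5, 17.4, -193.4] rot [-19.65, 18.38, 77.92]
shift mm [-201.3, 21.6, -184.3] rot [-19.65, 18.38, 77.92]
```

Call:
{"name": "play_rows", "arguments": {"increments": [[[0,0,-10],[0,0,0],0.8],[[0,0,-40],[0,0,0],0.8],[[0,0,-80],[0,0,0],0.8],[[0,0,-125],[0,0,0],0.8],[[0,0,-170],[0,0,0],0.8],[[0,0,-205],[0,0,0],0.8],[[-20,1,-226],[-2,1.8,7.8],0.8],[[-45,1,-226],[-4,3.7,15.6],0.8],[[-70,2,-226],[-6,5.5,23.4],0.8],[[-95,3,-226],[-8,7.4,31],0.8],[[-120,4,-226],[-10,9.2,39],0.8],[[-145,5,-226],[-12,11,47],0.8],[[-165,6,-226],[-14,12.8,54.6],0.8],[[-185,7,-224],[-16,14.7,62.4],0.8],[[-195,7,-220],[-18,16.5,70],0.8],[[-202,7,-216],[-19.6,18.4,77.9],0.8],[[-202,7,-216],[-19.6,18.4,77.9],0.8],[[-202,7,-216],[-19.6,18.4,77.9],0.8],[[-202,7,-216],[-19.6,18.4,77.9],0.8],[[-202,7,-216],[-19.6,18.4,77.9],0.8]]}}

```text
time: 6.0
ee_pos: [0.5562, 0.0112, 0.2485]
tcp_rot: [176.6, -24.6, 21.6]
wrist_force: [0.3, -0.4, -3.8]
opening: 0.0371
grasp_force: 71.2
```

```bash
python3 - <<'E'
from h import *
print(pose()[0],telemetry.get_obs()['q'].round(1))
im,d,C=shot('wrist'); save(im,'held1.png',1.5)
E
```

```text
[0.55622419 0.01116727 0.2485441 ] [ -1.9 -17.6 -14.8  68.8   6.4 158.6]
```

View pics/held1.png

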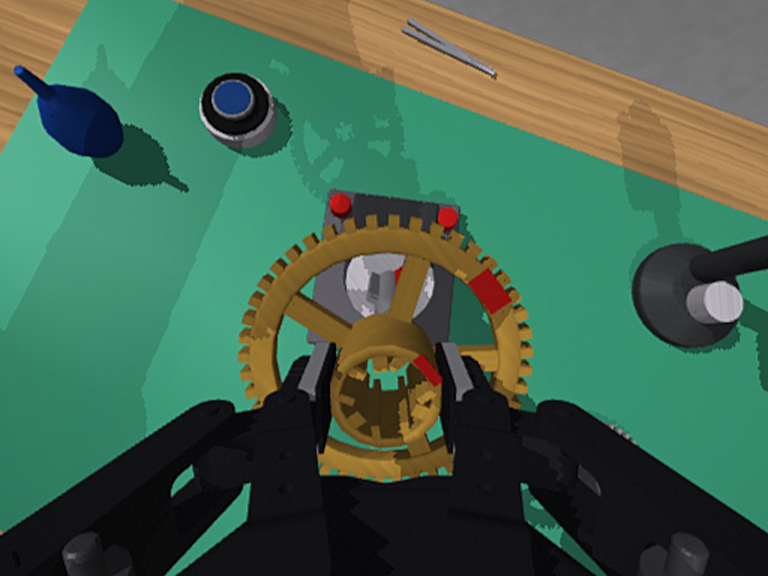

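The held cog (1.5x) has its collar at (387,398), its rim centre near (387,345), and its marks upper right at (427,370) and (489,292). The arbor behind is at (380,285). I'll measure the held cog in tool coordinates.

```bash
cat > held.py <<'E'
from h import *
import sys
kind=sys.argv[1]; Rr=.059 if kind=='large' else .044
im,d,C=load('wrist'); hsv=cv2.cvtColor(im,cv2.COLOR_RGB2HSV)
H=np.array(calibration('wrist')['hand_eye']); Ct=(C[0],C[1],C[2],H[:3,:3],H[:3,3]); P=cloud(d,Ct)  # tool frame
v,u=np.mgrid[:384,:512]
red=((hsv[...,0]<8)|(hsv[...,0]>172))&(hsv[...,1]>120)&(hsv[...,2]>60)
if kind=='large': m=(abs(hsv[...,0].astype(int)-22)<8)&(hsv[...,1]>110)
else: m=(hsv[...,1]<70)&(hsv[...,2]>70)
w=(m|red)&(d>0)&(P[...,2]>.012)&(P[...,2]<.034)&(np.hypot(P[...,0],P[...,1])<Rr+.008)&(np.hypot(P[...,0],P[...,1])>.028)
z=P[w]; rng=np.random.default_rng(0); best=np.zeros(len(z),bool)
for _ in range(400):
    a,b,c=z[rng.choice(len(z),3,0)]; n=np.cross(b-a,c-a); l=np.linalg.norm(n)
    if l<2e-4: continue
    k=abs((z-a)@(n/l))<.001
    if k.sum()>best.sum(): best=k
c=z[best].mean(0); n=np.linalg.svd(z[best]-c)[2][2]; n*=-np.sign(n[2])
print('wheel-top inl',best.sum(),len(z),'axis in tool',n.round(4),'tool z of wheel top at axis (mm)',((c@n)/n[2]*1000).round(1))
top=np.zeros_like(w); top[w]=best
def cen(mask,c,n,pct):
    h=cv2.convexHull(np.c_[u[mask],v[mask]].astype(np.int32)).reshape(-1,2)
    r=np.array([ray(Ct,*q) for q in h]); X=Ct[4]+r*(((c-Ct[4])@n)/(r@n))[:,None]
    ctr=None; sel=np.ones(len(X),bool)
    for _ in range(6):
        s=np.linalg.lstsq(np.c_[2*X[sel,:2],np.ones(sel.sum())],(X[sel,:2]**2).sum(1),rcond=None)[0]; rad=np.sqrt(s[2]+s[0]**2+s[1]**2)
        e=np.hypot(*(X[:,:2]-s[:2]).T)-rad; sel=abs(e)<max(.0008,2*np.median(abs(e)))
    return s[:2],rad,sel.sum()
s,rad,k=cen(top,c,n,0); print('rim centre tool mm',(s*1000).round(2),'r',(rad*1000).round(1),k)
ct=c+n*.026
cl=(m|red)&(d>0)&(abs((P-ct)@n)<.0025)&(np.hypot(P[...,0],P[...,1])<.024)
s2,rad2,k2=cen(cl,ct,n,0); print('collar centre tool mm',(s2*1000).round(2),'r',(rad2*1000).round(1),k2)
for nm,mm,cc,pc in(('rim',red&top,s,c),('collar',red&cl,s2,ct)):
    if mm.sum()<4: print(nm,'none');continue
    r=ray(Ct,u[mm].mean(),v[mm].mean()); X=Ct[4]+r*((pc-Ct[4])@n)/(r@n); e=X[:2]-cc
    print(nm,'mark tool ang',np.degrees(np.arctan2(e[1],e[0])).round(1),'r',(np.hypot(*e)*1000).round(1))
E
python3 held.py large
```

```text
wheel-top inl 7446 9962 axis in tool [-1.2e-03 -5.0e-04 -1.0e+00] tool z of wheel top at axis (mm) 25.3
rim centre tool mm [-2.54 -1.44] r 58.5 43
collar centre tool mm [-1.76 -1.33] r 19.9 25
rim mark tool ang 52.5 r 49.7
collar mark tool ang 55.4 r 17.1
```

```bash
cat > hub2.py <<'E'
from h import *
im,d,C=load('wrist'); P=cloud(d,C); hsv=cv2.cvtColor(im,cv2.COLOR_RGB2HSV)
n=axis(13.4); hub=np.array([.6146,.0246,.1214]); T=tool(0,n); ex,ey=T[:,0],-T[:,1]
v,u=np.mgrid[:384,:512]
X=P-hub; h=X@n; rho=np.hypot(X@ex,X@ey); ph=np.degrees(np.arctan2(X@ey,X@ex))
fl=(d>0)&(abs(h)<.003)&(rho<.036)&(hsv[...,1]<50)
print('flange h med',np.median(h[fl]).round(4),fl.sum())
# outermost flange pixel per direction, only where next pixel outward is far below (true edge)
edge=fl&~cv2.erode(fl.astype(np.uint8),np.ones((3,3))).astype(bool)
low=cv2.dilate(((h<-.01)&(d>0)).astype(np.uint8),np.ones((3,3))).astype(bool)
k=edge&low&(rho>.024); q=np.c_[X[k]@ex,X[k]@ey]
sel=np.ones(len(q),bool)
for _ in range(5):
    # fixed radius 29.6+: solve centre by Gauss-Newton
    s=np.zeros(2)
    for _ in range(10):
        e=q[sel]-s; r=np.hypot(*e.T); s=s+np.linalg.lstsq(e/r[:,None],r-.0295,rcond=None)[0]
    e=np.hypot(*(q-s).T)-.0295; sel=abs(e)<.0015
print('edge n',len(q),sel.sum(),'centre shift vs hub (T-frame mm)',(s*1000).round(2),'world',(hub+s[0]*ex+s[1]*ey).round(4),'ang span',np.sort(ph[k][sel]).round(0)[::12])
t=(d>0)&(hsv[...,1]<60)&(h>.066)&(h<.074)&(rho<.012); print('tip',t.sum(),(X[t]@ex).mean()*1000,(X[t]@ey).mean()*1000,h[t].mean())
for h0,h1,a,b in((.006,.05,.010,.016),(-.004,.004,.02,.032)):
    red=((hsv[...,0]<8)|(hsv[...,0]>172))&(hsv[...,1]>120)&(h>h0)&(h<h1)&(rho>a)&(rho<b)&(d>0)
    print('red',red.sum(),np.sort(ph[red]).round(0)[::5])
p,M=pose(); cg=np.array([-2.15,-1.4,25.3+8])/1000
print('cog underside centre in T-frame rel hub mm',[(round(float(((p+M@cg-hub)@a)*1000),2)) for a in(ex,ey,n)], 'cog axis',(M@[-.0012,-.0005,-1]).round(4),'n',n.round(4))
e=M@np.array([np.cos(np.radians(53.5)),np.sin(np.radians(53.5)),0]); print('cog mark ang',np.degrees(np.arctan2(e@ey,e@ex)))
E
python3 hub2.py
```

```text
flange h med -0.0 974
edge n 102 101 centre shift vs hub (T-frame mm) [1.48 0.  ] world [0.616  0.0246 0.122 ] ang span [-123. -106.  -86.  -65.   76.  100.  121.  141.  159.]
tip 24 3.4161208869972204 3.9530543423666344 0.06848987467514626
red 18 [-11.  -9.  -7.  -5.]
red 0 []
cog underside centre in T-frame rel hub mm [-3.34, 0.8, 107.12] cog axis [-0.4085 -0.098   0.9075] n [-0.4111 -0.0979  0.9063]
cog mark ang -32.67923824755569
```

Call:
{"name": "play_rows", "arguments": {"increments": [[[4.2,2.4,0],[0,0,0],0.8],[[4.2,2.4,12],[0,0,0],0.8],[[4.2,2.4,24],[0,0,0],0.8],[[4.2,2.4,34],[0,0,0],0.8],[[4.2,2.4,40],[0,0,0],0.8],[[4.2,2.4,45],[0,0,0],0.8],[[4.2,2.4,47],[0,0,0],0.8],[[4.2,2.4,47],[0,0,0],0.8]]}}

```text
time: 6.85
ee_pos: [0.5796, 0.0146, 0.2073]
tcp_rot: [176.7, -24.6, 21.5]
wrist_force: [-0.2, -0.2, -3.5]
opening: 0.0376
grasp_force: 71.3
```

```bash
python3 - <<'E'
from h import *
im,d,C=shot('wrist'); save(im[120:384,130:390],'near1.png',2.27)
E
python3 held.py large; python3 hub2.py
```

```text
wheel-top inl 7431 9982 axis in tool [-1.e-03  5.e-04 -1.e+00] tool z of wheel top at axis (mm) 25.2
rim centre tool mm [-2.49 -1.43] r 58.5 43
collar centre tool mm [-1.81 -1.44] r 19.8 29
rim mark tool ang 52.4 r 49.8
collar mark tool ang 55.3 r 17.2
flange h med -0.0001 1556
edge n 105 105 centre shift vs hub (T-frame mm) [ 0.52 -0.33] world [0.6151 0.0243 0.1216] ang span [-102.  -86.  -68.  -53.  -31.   52.   68.   82.   99.]
tip 63 -2.716203715388197 -2.3104738150968216 0.06988662460796072
red 4 [-53.]
red 42 [-45. -42. -41. -40. -39. -37. -36. -34. -31.]
cog underside centre in T-frame rel hub mm [1.17, -0.3, 60.28] cog axis [-0.4093 -0.0977  0.9072] n [-0.4111 -0.0979  0.9063]
cog mark ang -32.781513212916316
```

View pics/near1.png

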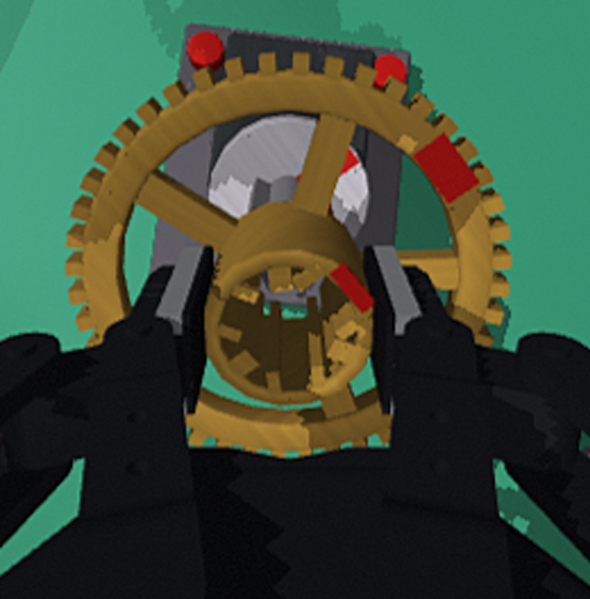

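The close view shows the arbor tip inside the bore, at crop (290,285), with no contact force. I'll correct by 0.6 mm and creep down past the lead-in.

Call:
{"name": "play_rows", "arguments": {"increments": [[[-0.6,-0.2,2],[0,0,0],0.8],[[-0.6,-0.2,4],[0,0,0],0.8],[[-0.6,-0.2,6],[0,0,0],0.8],[[-0.6,-0.2,8],[0,0,0],0.8],[[-0.6,-0.2,9],[0,0,0],0.8],[[-0.6,-0.2,10],[0,0,0],0.8],[[-0.6,-0.2,10],[0,0,0],0.8]]}}

```text
time: 7.6
ee_pos: [0.583, 0.0155, 0.1979]
tcp_rot: [176.7, -24.6, 21.5]
wrist_force: [0.2, 0.8, -3.2]
opening: 0.0374
grasp_force: 71.3
```

```bash
cat > st.py <<'E'
from h import *
o=telemetry.get_obs(); p,M=pose(); n=axis(13.4); hub=np.array([.6146,.0246,.1214]); T=tool(0,n)
X=p-hub; print('TCP T-frame',(T.T@X*[1000,-1000,-1000]).round(2) ,'F tool',(M.T@o['wrist_force']).round(2),'M tool',(M.T@o['torque']).round(3),'t',o['time'],'q6',o['q'][5].round(1))
E
python3 st.py
```

```text
TCP T-frame [ 2.89 -0.87 83.22] F tool [-0.88 -0.83  3.11] M tool [ 0.05  -0.621  0.006] t 7.6 q6 159.3
```

No contact at h≈50, so the slots have entered. Going on.

Call:
{"name": "play_rows", "arguments": {"increments": [[[0,0,3],[0,0,0],0.8],[[0,0,6],[0,0,0],0.8],[[0,0,9],[0,0,0],0.8],[[0,0,12],[0,0,0],0.8],[[0,0,15],[0,0,0],0.8],[[0,0,15],[0,0,0],0.8]]}}

```text
time: 8.2
ee_pos: [0.5891, 0.017, 0.1838]
tcp_rot: [176.7, -24.5, 21.4]
wrist_force: [0.5, -0.2, -4.6]
opening: 0.0372
grasp_force: 71.2
```

```bash
python3 st.py
```

```text
TCP T-frame [ 2.62 -0.91 67.79] F tool [-1.59  0.13  4.32] M tool [ 0.055 -0.63   0.037] t 8.2 q6 159.5
```

Call:
{"name": "play_rows", "arguments": {"increments": [[[0,0,4],[0,0,0],0.8],[[0,0,8],[0,0,0],0.8],[[0,0,12],[0,0,0],0.8],[[0,0,16],[0,0,0],0.8],[[0,0,20],[0,0,0],0.8],[[0,0,24],[0,0,0],0.8],[[0,0,28],[0,0,0],0.8],[[0,0,30],[0,0,0],0.8],[[0,0,32],[0,0,0],0.8],[[0,0,32],[0,0,0],0.8]]}}

```text
time: 9.2
ee_pos: [0.6022, 0.0201, 0.1551]
tcp_rot: [176.7, -24.6, 21.5]
wrist_force: [-0.2, -0.2, -3.1]
opening: 0.0373
grasp_force: 71.3
```

```bash
python3 st.py
```

```text
TCP T-frame [ 2.64 -0.89 36.1 ] F tool [-1.57 -0.03  2.71] M tool [ 0.109 -0.638 -0.024] t 9.2 q6 159.8
```

Call:
{"name": "play_rows", "arguments": {"increments": [[[0,0,1],[0,0,0],0.8],[[0,0,2],[0,0,0],0.8],[[0,0,2.5],[0,0,0],0.8],[[0,0,2.5],[0,0,0],0.8]]}}

```text
time: 9.6
ee_pos: [0.6032, 0.0203, 0.1531]
tcp_rot: [176.7, -24.6, 21.5]
wrist_force: [0.6, 0.3, -3.5]
opening: 0.0374
grasp_force: 71.3
```

```bash
python3 st.py
```

```text
TCP T-frame [ 2.75 -0.89 33.82] F tool [-0.79 -0.25  3.45] M tool [ 0.111 -0.602  0.013] t 9.6 q6 159.9
```

Call:
{"name": "play_rows", "arguments": {"increments": [[[0,0,0.7],[0,0,0],0.8],[[0,0,1.3],[0,0,0],0.8],[[0,0,1.3],[0,0,0],0.8]]}}

```text
time: 9.9
ee_pos: [0.6037, 0.0204, 0.1524]
tcp_rot: [176.7, -24.6, 21.4]
wrist_force: [-4.1, -0.5, 0.9]
opening: 0.0373
grasp_force: 72.0
```

```bash
python3 st.py
```

```text
TCP T-frame [ 2.85 -0.89 32.98] F tool [-3.33 -0.87 -2.52] M tool [ 0.196 -1.136 -0.015] t 9.9 q6 159.9
```

Contact: z force went from +3.5 N to -2.5 N with the underside at the flange. I'll release and back out along the axis.

Call:
{"name": "play_rows", "arguments": {"increments": [[[0,0,0],[0,0,0],0.4],[[0,0,0],[0,0,0],0.3],[[0,0,0],[0,0,0],0.3],[[0,0,-5],[0,0,0],0.3],[[0,0,-20],[0,0,0],0.1],[[0,0,-45],[0,0,0],0],[[0,0,-80],[0,0,0],0],[[0,0,-110],[0,0,0],0],[[0,0,-125],[0,0,0],0],[[0,0,-125],[0,0,0],0]]}}

```text
time: 10.9
ee_pos: [0.5531, 0.008, 0.2688]
tcp_rot: [176.5, -24.8, 21.5]
wrist_force: [0.1, -0.6, 0.8]
opening: 0.0852
grasp_force: 0.0
```

```bash
cat > seat.py <<'E'
from h import *
import sys
im,d,C=shot('wrist'); P=cloud(d,C); hsv=cv2.cvtColor(im,cv2.COLOR_RGB2HSV)
n=axis(13.4); hub=np.array([.6149,.0243,.1216]); T=tool(0,n); ex,ey=T[:,0],-T[:,1]
X=P-hub; h=X@n; rho=np.hypot(X@ex,X@ey); ph=np.degrees(np.arctan2(X@ey,X@ex)); v,u=np.mgrid[:384,:512]
br=(abs(hsv[...,0].astype(int)-22)<9)&(hsv[...,1]>100)&(d>0)
for nm,r0,r1,a,b in(('wheel top',.04,.058,-.01,.02),('collar top',.013,.0195,.028,.045)):
    k=br&(rho>r0)&(rho<r1)&(h>a)&(h<b); print(nm,k.sum(),'h',np.median(h[k]).round(4), [np.median(h[k&(abs((ph-x+180)%360-180)<45)]).round(4) for x in(0,90,180,-90)])
red=((hsv[...,0]<8)|(hsv[...,0]>172))&(hsv[...,1]>120)&(d>0)
for nm,r0,r1,a,b in(('rim mark',.04,.06,0,.014),('collar mark',.0145,.021,.03,.042),('spline',.008,.0145,.042,.057)):
    k=red&(rho>r0)&(rho<r1)&(h>a)&(h<b)
    print(nm,k.sum(),'ang',ph[k].mean().round(1),'range',ph[k].min().round(0) if k.any() else 0,ph[k].max().round(0) if k.any() else 0,'rho',rho[k].mean().round(4))
k=(hsv[...,1]<60)&(d>0)&(h>.066)&(h<.075)&(rho<.012); print('tip',k.sum(),(X@ex)[k].mean(),(X@ey)[k].mean(),h[k].mean())
o=cv2.convexHull(np.c_[u[br&(abs(h-.008)<.004)&(rho<.066)],v[br&(abs(h-.008)<.004)&(rho<.066)]].astype(np.int32)).reshape(-1,2)
W=[];c0=hub+.008*n
for q in o: r=ray(C,*q); W.append(C[4]+r*((c0-C[4])@n)/(r@n)-c0)
W=np.array(W); cc,rr=cv2.minEnclosingCircle((np.c_[W@ex,W@ey]*1000).astype(np.float32)); print('rim circle (T mm)',cc,rr)
E
python3 seat.py; python3 st.py
```

```text
wheel top 3382 h 0.0076 [np.float64(0.0077), np.float64(0.0077), np.float64(0.0075), np.float64(0.0075)]
collar top 470 h 0.0336 [np.float64(0.0333), np.float64(0.0336), np.float64(0.0338), np.float64(0.0338)]
rim mark 154 ang -29.9 range -42.0 57.0 rho 0.0498
collar mark 63 ang -33.7 range -55.0 -14.0 rho 0.0172
spline 97 ang -27.5 range -59.0 -2.0 rho 0.0118
tip 179 0.0011325810785299314 0.0001736475983961369 0.0693099512259736
rim circle (T mm) (-0.43789881467819214, 0.05188176408410072) 58.6633186340332
TCP T-frame [  3.81  -0.87 158.34] F tool [-0.58 -0.69  0.42] M tool [ 0.052 -0.354 -0.001] t 10.95 q6 158.4
```

Large cog is home and released: wheel top at 7.6 mm, collar top at 33.6 mm, mark at -33°. Now the small cog.

```bash
python3 - <<'E'
from h import *
plan([.5385,-.2172,.19],tool(80))
E
```

```text
shift mm [-119.1, 202.3, 41.4] rot [15.65, -20.8, -58.31]
```

Call:
{"name": "play_rows", "arguments": {"increments": [[[-15,25,5],[2,-2.6,-7.3],0],[[-45,76,14],[4,-5.2,-14.6],0],[[-75,126,25],[6,-7.8,-21.9],0],[[-100,170,35],[8,-10.4,-29.2],0],[[-119,202,41.5],[10,-13,-36.5],0],[[-119,202,41.5],[12,-15.6,-43.8],0],[[-119,202,41.5],[14,-18.2,-51],0],[[-119,202,41.5],[15.6,-20.8,-58.3],0],[[-119,202,41.5],[15.6,-20.8,-58.3],0],[[-119,202,41.5],[15.6,-20.8,-58.3],0]]}}

```text
time: 11.95
ee_pos: [0.5382, -0.2162, 0.1873]
tcp_rot: [-179.8, -0.1, 79.8]
wrist_force: [-0.3, 0.5, -0.2]
opening: 0.0852
grasp_force: 0.0
```

```bash
python3 cog.py small .5385 -.2175; python3 - <<'E'
from h import *
print(telemetry.get_obs()['q'].round(1)); plan([.5385,-.2172,.0335],tool(80))
E
```

```text
rim z 0.0091 col z 0.0352
rim (array([ 0.53977454, -0.21589349]), 43.68575668334961) collar (array([ 0.54034692, -0.21575237]), 20.210376739501953)
rimred 109 35.4 ang -45.4
colred 37 17.8 ang -48.0
[ 0.5381 -0.2164  0.1878]
[-21.9   8.4   6.9  88.6   0.   78.3]
shift mm [-0.8, 0.9, 154.3] rot [-0.12, -0.05, -0.18]
```

View pics/cog_small.png

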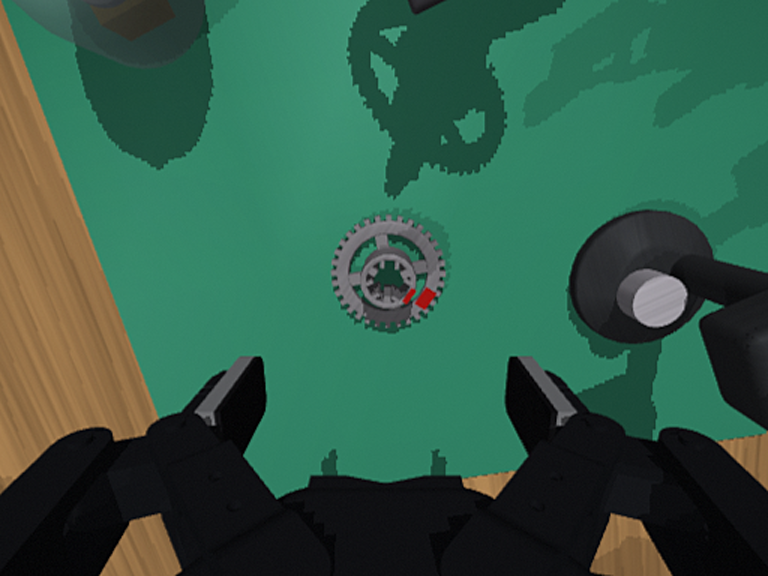

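The small cog (1.5x) is at (388,270), with its mark lower right at -46.5°. The press head is well clear at (740,350). Grasping.

Call:
{"name": "play_rows", "arguments": {"increments": [[[1.2,1.8,50],[0,0,0],0],[[1.2,1.8,95],[0,0,0],0],[[1.2,1.8,130],[0,0,0],0],[[1.2,1.8,148],[0,0,0],0],[[1.2,1.8,154.5],[0,0,0],0],[[1.2,1.8,154.5],[0,0,0],0.2],[[1.2,1.8,154.5],[0,0,0],0.8],[[1.2,1.8,154.5],[0,0,0],0.8],[[1.2,1.8,154.5],[0,0,0],0.8],[[1.2,1.8,154.5],[0,0,0],0.8],[[1.2,1.8,154.5],[0,0,0],0.8],[[1.2,1.8,154.5],[0,0,0],0.8]], "grip_force": 70}}

```text
time: 13.2
ee_pos: [0.5411, -0.2164, 0.0364]
tcp_rot: [179.9, 0.1, 80.0]
wrist_force: [0.3, -0.5, 7.5]
opening: 0.037
grasp_force: 71.2
```

```bash
python3 - <<'E'
from h import *
p,M=pose(); n=axis(13.4); hub=np.array([.6149,.0243,.1216]); print(p)
plan([p[0],p[1],.28],M); plan(hub+(.110+.033)*n,tool(80-33+46.5,n))
E
```

```text
[ 0.54106428 -0.21635949  0.03643109]
shift mm [-0.3, 0.5, -243.6] rot [0.0, 0.0, 0.0]
shift mm [225.5, -24.2, -215.1] rot [-23.9, 7.27, -13.28]
```

Call:
{"name": "play_rows", "arguments": {"increments": [[[0,0,-10],[0,0,0],0.8],[[0,0,-45],[0,0,0],0.8],[[0,0,-90],[0,0,0],0.8],[[0,0,-135],[0,0,0],0.8],[[0,0,-180],[0,0,0],0.8],[[5,0,-218],[0,0,0],0.8],[[40,-4,-225],[-4,1.2,-2.2],0.8],[[80,-8,-225],[-8,2.4,-4.4],0.8],[[120,-12,-225],[-12,3.6,-6.6],0.8],[[160,-17,-223],[-16,4.8,-8.8],0.8],[[200,-22,-220],[-20,6,-11],0.8],[[225,-24,-218],[-23.9,7.3,-13.3],0.8],[[225,-24,-218],[-23.9,7.3,-13.3],0.8],[[225,-24,-218],[-23.9,7.3,-13.3],0.8],[[225,-24,-218],[-23.9,7.3,-13.3],0.8]]}}

```text
time: 14.7
ee_pos: [0.5559, 0.0092, 0.253]
tcp_rot: [155.5, -4.3, 94.4]
wrist_force: [0.0, -0.1, -1.4]
opening: 0.0373
grasp_force: 71.1
```

```bash
cat > rel.py <<'E'
from h import *
import sys
cx,cy,cz,ang=map(float,sys.argv[1:5])
im,d,C=load('wrist'); P=cloud(d,C); hsv=cv2.cvtColor(im,cv2.COLOR_RGB2HSV); v,u=np.mgrid[:384,:512]
n=axis(13.4); hub=np.array([.6149,.0243,.1216]); T=tool(0,n); ex,ey=T[:,0],-T[:,1]
X=P-hub; h=X@n; a=X@ex; b=X@ey; rho=np.hypot(a,b); ph=np.degrees(np.arctan2(b,a))
br=(abs(hsv[...,0].astype(int)-22)<9)&(hsv[...,1]>100)&(d>0)
# large rim outer edge, fixed radius fit
w=br&(abs(h-.008)<.004)&(rho<.068); low=cv2.dilate(((h<-.01)&(d>0)).astype(np.uint8),np.ones((3,3))).astype(bool)
k=w&low&(rho>.055); q=np.c_[a[k],b[k]]; s=np.zeros(2); sel=np.ones(len(q),bool)
for _ in range(15):
    e=q-s; r=np.hypot(*e.T); sel=r-.0585>-.0015; s=s+np.linalg.lstsq(e[sel]/r[sel,None],r[sel]-.0583,rcond=None)[0]
print('large wheel h',np.median(h[w]).round(4),'edge',sel.sum(),'centre T mm',(s*1000).round(2))
k=(hsv[...,1]<60)&(d>0)&(h>.066)&(h<.075)&(rho<.012); print('tip',k.sum(),a[k].mean()*1000,b[k].mean()*1000)
red=((hsv[...,0]<8)|(hsv[...,0]>172))&(hsv[...,1]>120)&(d>0)
for nm,r0,r1,h0,h1 in(('rim',.04,.06,0,.014),('collar',.0145,.021,.03,.04),('spline',.008,.0145,.042,.057)):
    k=red&(rho>r0)&(rho<r1)&(h>h0)&(h<h1); print(nm,k.sum(),np.sort(ph[k]).round(0)[::6])
p,M=pose(); cg=np.array([cx,cy,cz+8])/1000; D=p+M@cg-hub
print('small underside rel hub T mm',[round(float(D@x)*1000,2) for x in(ex,ey,n)],'axis err',(M[:,2]+n).round(4))
e=M@[np.cos(np.radians(ang)),np.sin(np.radians(ang)),0]; print('mark ang',np.degrees(np.arctan2(e@ey,e@ex)).round(1)); plan(p,tool(80-33+46.5,n))
E
python3 -c "
from h import *
shot('wrist')"
python3 held.py small; python3 st.py; python3 rel.py -2 -1.4 25 0
```

```text
wheel-top inl 3752 4573 axis in tool [-0.0043 -0.0014 -1.    ] tool z of wheel top at axis (mm) 27.4
rim centre tool mm [-0.4  -0.11] r 43.7 36
collar centre tool mm [0.09 0.94] r 20.3 16
rim mark tool ang 141.9 r 31.5
collar mark tool ang 129.5 r 17.7
TCP T-frame [  1.    -1.36 144.69] F tool [-0.34 -0.4   1.95] M tool [ 0.502 -0.085  0.048] t 14.75 q6 85.8
large wheel h 0.0076 edge 165 centre T mm [-1.09 -0.63]
tip 14 2.6088881625185114 5.145765738750983
rim 92 [-42. -40. -38. -36. -35. -34. -33. -33. -32. -31. -30. -30. -29. -28.
 -26.  78.]
collar 16 [-31. -23. -17.]
spline 25 [-15. -12.  -9.  -7.  -0.]
small underside rel hub T mm [-0.75, -3.12, 111.61] axis err [-0.0031  0.0009 -0.0013]
mark ang 93.4
shift mm [0.0, 0.0, 0.0] rot [-0.19, -0.06, -0.09]
```

```bash
cat > edge.py <<'E'
from h import *
im,d,C=load('wrist'); hsv=cv2.cvtColor(im,cv2.COLOR_RGB2HSV)
H=np.array(calibration('wrist')['hand_eye']); Ct=(C[0],C[1],C[2],H[:3,:3],H[:3,3]); P=cloud(d,Ct); v,u=np.mgrid[:384,:512]
a,b,z=P[...,0],P[...,1],P[...,2]; rho=np.hypot(a,b)
w=(d>0)&(abs(z-.0272)<.0025)&(rho<.05)&(rho>.03)&(hsv[...,2]>60)
far=cv2.dilate(((z>.05)&(d>0)).astype(np.uint8),np.ones((3,3))).astype(bool)
def fit(k,R0,tol):
    q=np.c_[a[k],b[k]]; s=np.zeros(2)
    for i in range(20):
        e=q-s; r=np.hypot(*e.T); sel=abs(r-R0)<(.004 if i<5 else tol); s=s+np.linalg.lstsq(e[sel]/r[sel,None],r[sel]-R0,rcond=None)[0]
    ang=np.degrees(np.arctan2(*(e[sel].T[::-1]))); return (s*1000).round(2),sel.sum(),np.histogram(ang,8,(-180,180))[0],(r[sel].mean()*1000).round(2)
k=w&far&(rho>.040); print('outer rim',fit(k,.0435,.0012))
k=w&far&(rho<.040); print('rims inner r med',np.median(rho[k]))
t=(d>0)&(abs(z-.0012)<.0025)&(rho<.024); lo=cv2.dilate(((z>.006)&(d>0)).astype(np.uint8),np.ones((3,3))).astype(bool)
print('collar z',np.median(z[t]),t.sum()); k=t&lo&(rho>.0165); print('collar outer',fit(k,.0197,.0010))
red=((hsv[...,0]<8)|(hsv[...,0]>172))&(hsv[...,1]>120)
for nm,m in(('rim',red&w),('col',red&t)):
    print(nm,m.sum(),np.degrees(np.arctan2(b[m],a[m])).round(0)[::5],(rho[m]*1000).round(0)[::5])
E
python3 edge.py
```

```text
outer rim (array([-0.43, -0.1 ]), np.int64(227), array([28, 14, 44, 22, 24, 49, 14, 32]), np.float64(43.33))
rims inner r med 0.03865031341784112
collar z 0.0013073569765722978 2554
collar outer (array([0.2 , 0.07]), np.int64(151), array([33, 21, 16,  4,  4, 20, 18, 35]), np.float64(19.57))
rim 7 [142. 154.] [35. 38.]
col 156 [106. 108. 110. 114. 110. 117. 114. 118. 112. 119. 115. 120. 117. 123.
 118. 127. 121. 127. 134. 130. 136. 130. 138. 131. 138. 133. 140. 134.
 141. 145. 139. 142.] [17. 18. 18. 16. 18. 17. 20. 17. 20. 18. 20. 18. 20. 18. 20. 18. 20. 18.
 16. 19. 17. 19. 17. 19. 17. 20. 18. 20. 19. 19. 20. 21.]
```

Call:
{"name": "play_rows", "arguments": {"increments": [[[1,-1,0],[-0.2,0,0],0.8],[[1,-1,14],[-0.2,0,0],0.8],[[1,-1,27],[-0.2,0,0],0.8],[[1,-1,37],[-0.2,0,0],0.8],[[1,-1,43],[-0.2,0,0],0.8],[[1,-1,47],[-0.2,0,0],0.8],[[1,-1,49],[-0.2,0,0],0.8],[[1,-1,49],[-0.2,0,0],0.8]]}}

```text
time: 15.55
ee_pos: [0.5748, 0.0158, 0.2075]
tcp_rot: [155.3, -4.3, 94.4]
wrist_force: [0.4, -0.0, -1.7]
opening: 0.0371
grasp_force: 71.1
```

```bash
python3 -c "
from h import *
im,d,C=shot('wrist'); save(im[120:384,130:390],'near2.png',2.27)"
python3 edge.py; python3 st.py; python3 rel.py -.2 0 27.2 126.5
```

```text
outer rim (array([-0.44, -0.13]), np.int64(231), array([27, 14, 45, 24, 25, 47, 15, 34]), np.float64(43.36))
rims inner r med 0.0386537321118517
collar z 0.0013468053940400293 2551
collar outer (array([0.15, 0.23]), np.int64(155), array([36, 24, 15,  2, 10, 15, 19, 34]), np.float64(19.59))
rim 8 [138. 153.] [34. 38.]
col 152 [106. 109. 109. 114. 110. 114. 120. 116. 121. 116. 122. 118. 126. 122.
 129. 123. 129. 124. 132. 126. 132. 128. 133. 141. 135. 142. 135. 143.
 137. 140. 139.] [17. 18. 18. 17. 19. 18. 16. 19. 17. 19. 17. 19. 17. 19. 17. 19. 17. 19.
 18. 20. 18. 20. 18. 17. 19. 18. 19. 19. 20. 20. 20.]
TCP T-frame [-0.55  0.5  95.55] F tool [-0.16  0.67  1.68] M tool [ 0.611 -0.142  0.062] t 15.6 q6 86.5
large wheel h 0.0076 edge 193 centre T mm [-1.18 -0.53]
tip 356 -0.5837711920406475 -3.652170289135852
rim 0 []
collar 0 []
spline 0 []
small underside rel hub T mm [-0.88, 0.65, 60.26] axis err [0.0007 0.0019 0.0005]
mark ang -33.0
shift mm [0.0, 0.0, 0.0] rot [0.05, -0.11, -0.02]
```

View pics/near2.png

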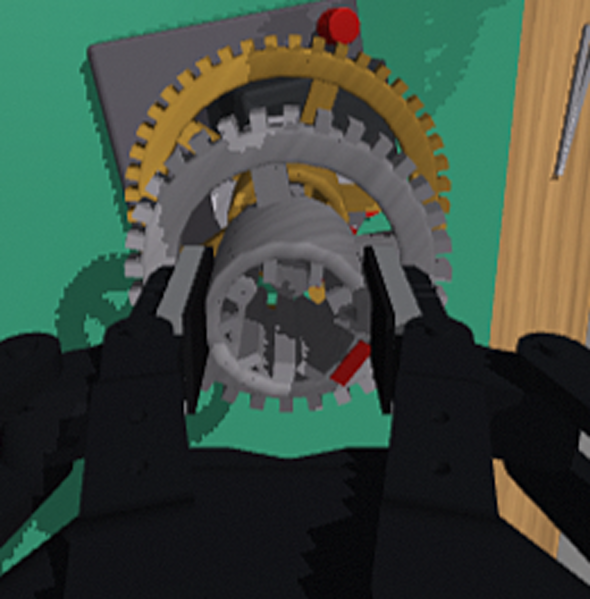

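The tip is inside the small cog's bore, at crop (290,275), with no contact. Correcting by 0.7 mm and creeping down.

Call:
{"name": "play_rows", "arguments": {"increments": [[[-0.7,0.4,2],[0,0,0],0.8],[[-0.7,0.4,4],[0,0,0],0.8],[[-0.7,0.4,6],[0,0,0],0.8],[[-0.7,0.4,8],[0,0,0],0.8],[[-0.7,0.4,9],[0,0,0],0.8],[[-0.7,0.4,10],[0,0,0],0.8],[[-0.7,0.4,10],[0,0,0],0.8]]}}

```text
time: 16.3
ee_pos: [0.5793, 0.0161, 0.1984]
tcp_rot: [155.3, -4.3, 94.4]
wrist_force: [-0.3, -0.8, -1.5]
opening: 0.0373
grasp_force: 71.1
```

```bash
python3 st.py
```

```text
TCP T-frame [-0.35 -0.21 85.18] F tool [-0.87 -0.94  1.19] M tool [ 0.512 -0.089 -0.027] t 16.3 q6 86.6
```

Call:
{"name": "play_rows", "arguments": {"increments": [[[0,0,2],[0,0,0],0.8],[[0,0,4],[0,0,0],0.8],[[0,0,6],[0,0,0],0.8],[[0,0,6],[0,0,0],0.8]]}}

```text
time: 16.7
ee_pos: [0.5817, 0.0167, 0.1927]
tcp_rot: [155.3, -4.3, 94.4]
wrist_force: [-0.6, 0.2, -2.4]
opening: 0.0371
grasp_force: 71.1
```

```bash
python3 st.py
```

```text
TCP T-frame [-0.54 -0.2  78.89] F tool [ 0.04 -1.53  1.91] M tool [ 0.559 -0.128 -0.028] t 16.7 q6 86.6
```

Call:
{"name": "play_rows", "arguments": {"increments": [[[0,0,3],[0,0,0],0.8],[[0,0,6],[0,0,0],0.8],[[0,0,8],[0,0,0],0.8],[[0,0,9],[0,0,0],0.8],[[0,0,9],[0,0,0],0.8]]}}

```text
time: 17.2
ee_pos: [0.5854, 0.0176, 0.1848]
tcp_rot: [155.3, -4.3, 94.4]
wrist_force: [0.0, 0.2, -1.3]
opening: 0.037
grasp_force: 71.1
```

```bash
python3 st.py
```

```text
TCP T-frame [-0.4  -0.15 70.1 ] F tool [ 0.08 -0.51  1.19] M tool [ 0.578 -0.106 -0.001] t 17.2 q6 86.8
```

Call:
{"name": "play_rows", "arguments": {"increments": [[[0,0,0.7],[0,0,0],0.8],[[0,0,1.4],[0,0,0],0.8],[[0,0,1.4],[0,0,0],0.8]]}}

```text
time: 17.5
ee_pos: [0.5861, 0.0177, 0.1841]
tcp_rot: [155.3, -4.3, 94.4]
wrist_force: [-1.7, -0.2, 0.4]
opening: 0.0375
grasp_force: 71.4
```

```bash
python3 st.py
```

```text
TCP T-frame [-0.11 -0.15 69.2 ] F tool [-0.07 -1.4  -1.13] M tool [ 0.717 -0.067  0.019] t 17.5 q6 86.8
```

Contact on the large cog's collar at h≈34. Releasing and backing out.

Call:
{"name": "play_rows", "arguments": {"increments": [[[0,0,0.3],[0,0,0],0.8],[[0,0,0.3],[0,0,0],0.4],[[0,0,0],[0,0,0],0.3],[[0,0,0],[0,0,0],0.3],[[0,0,-5],[0,0,0],0.3],[[0,0,-20],[0,0,0],0.1],[[0,0,-45],[0,0,0],0],[[0,0,-75],[0,0,0],0],[[0,0,-95],[0,0,0],0],[[0,0,-100],[0,0,0],0],[[0,0,-100],[0,0,0],0]]}}

```text
time: 18.6
ee_pos: [0.545, 0.0076, 0.2758]
tcp_rot: [155.2, -4.3, 94.4]
wrist_force: [-0.4, 0.2, -0.0]
opening: 0.0856
grasp_force: 0.0
```

```bash
cat > fin.py <<'E'
from h import *
im,d,C=shot('wrist'); P=cloud(d,C); hsv=cv2.cvtColor(im,cv2.COLOR_RGB2HSV)
n=axis(13.4); hub=np.array([.6149,.0243,.1216]); T=tool(0,n); ex,ey=T[:,0],-T[:,1]
X=P-hub; h=X@n; a=X@ex;b=X@ey; rho=np.hypot(a,b); ph=np.degrees(np.arctan2(b,a)); ok=d>0
for nm,r0,r1,h0,h1 in(('large wheel',.05,.058,-.01,.03),('small wheel',.032,.043,.03,.06),('small collar',.013,.0195,.058,.09)):
    k=ok&(rho>r0)&(rho<r1)&(h>h0)&(h<h1); print(nm,k.sum(),'h',np.median(h[k]).round(4),[np.median(h[k&(abs((ph-x+180)%360-180)<45)]).round(4) for x in(0,90,180,-90)])
red=((hsv[...,0]<8)|(hsv[...,0]>172))&(hsv[...,1]>120)&ok
for nm,r0,r1,h0,h1 in(('large rim mark',.045,.06,0,.014),('small rim',.03,.045,.036,.048),('small collar',.0145,.021,.06,.075)):
    k=red&(rho>r0)&(rho<r1)&(h>h0)&(h<h1); print(nm,k.sum(),ph[k].mean().round(1) if k.any() else '')
k=ok&(abs(h-.068)<.004)&(rho<.024)&(hsv[...,1]<90); print('collar mid',(a[k].min()+a[k].max())*500,(b[k].min()+b[k].max())*500)
k=ok&(abs(h-.042)<.003)&(rho<.05); print('rim mid',(a[k].min()+a[k].max())*500,(b[k].min()+b[k].max())*500)
print(pose()[0], telemetry.get_obs()['wrist_force'].round(1))
E
python3 fin.py
```

```text
large wheel 1430 h 0.0077 [np.float64(0.0077), np.float64(0.0078), np.float64(0.0077), np.float64(0.0075)]
small wheel 2323 h 0.0418 [np.float64(0.0419), np.float64(0.0418), np.float64(0.0417), np.float64(0.0418)]
small collar 792 h 0.0676 [np.float64(0.0678), np.float64(0.0676), np.float64(0.0675), np.float64(0.0676)]
large rim mark 27 -26.4
small rim 148 -32.8
small collar 56 -34.0
collar mid -0.9882868620751766 -0.045742700912591513
rim mid -1.0474313741295378 -0.4123177279440546
[0.54488134 0.00763688 0.27432892] [-0.   0.6 -0.8]
```

Both cogs are seated flat: the small wheel's top is at 41.8 mm and its collar top at 67.6 mm, centred within about 1 mm, with marks at -33°. Handing in.

```bash
python3 -c "
from h import *
print(workorder.job_done())"
```

```text
the job is handed in; nothing more can be done
None
```

I fitted both cogs home on the arbor (large one first), released them with their marks lined up with the master spline, kept clear of the bystanders, and handed the job in at about 19 s of the 64 s; the judge's result was not shown.

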